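# Lock the cryobox stop: snug, bite, an eighth of a turn

## Robot

A 6-joint arm with a two-finger parallel gripper is mounted at the origin on the work surface. World frame = base frame: x ahead of the robot, y to its left, z up, the work surface at z = 0. Lengths are in m, angles in rad, forces in N, time in s.
With the tool pointing down it reaches from about 0.325 to 0.9 m from the base axis. Payload 3.5 kg.
Tool frame: the origin (TCP) lies on the centre line of the jaws, within the pads' length; the fingertips stand 17 mm ahead of it and the grasp point (between the pads) lies 2 mm behind it; y points along the fingers, z is the direction in which the jaws open and shut, and the axes are right-handed (so a half turn about y gives the same grasp; the last joint's range is limited). The gripper opens to 85 mm and grips with 20 to 120 N. Pads are 22 mm wide; open, the fingers measure 114 mm over their backs; the gripper's body (76 mm by 85 mm) begins 54 mm behind the grasp point. The pads swing forward as they close: fully open they stand 13 mm farther back than shut.
Start: joints at [1.053, 0.276, -0.026, 1.268, 0, 1.467], TCP at [0.252, 0.572, 0.248] pointing down, gripper open.
Joint ranges: [-3.12, 3.12], [-0.85, 1.88], [-1.08, 1.24], [-1.95, 2.15], [-1.57, 1.53], [-3.14, 3.14]. Speed limits (rad/s): [2.57, 2.57, 3.14, 3.14, 3.14, 3.14].

## Interface

Orientations are given as [roll, pitch, yaw] about the fixed x, y, z axes, in that order (R = Rz(yaw) Ry(pitch) Rx(roll)).
In Python, from bench import r gives the robot as it stands. Calls block until the motion is done:
- r.move_pose(position, orientation): joint-space move of the TCP to a pose.
- r.movel(position, attitude=None, rate=0.15): straight line of the TCP; attitude=None keeps the orientation; rate is the mean speed in m/s.
- r.set_joints(angles): joint-space move.
- r.grip(opening, f_grip=None): opening from 0.0 (shut) to 1.0 (fully open); f_grip is the grip in N (None keeps the last); returns when the fingers have stopped.
- r.hold(seconds).
- r.inverse_kinematics(position, orientation): joint angles nearest the present ones, or None.
- r.grab_frame(name): name is "scene" or "top" or "wrist"; returns (picture, depth): 384x512x3 uint8, red, green, blue; 384x512 float32, m along the optical axis (not along the pixel's ray), 0 where there is no reading.
- r.calibration(name): a dict with "vfov" (degrees; the focal length in pixels is half the picture's height over the tangent of half this angle, whatever the lens; pixels are square), "cx", "cy" (the principal point, pixels), "extrinsics" (4x4, takes a point from world to camera coordinates). Camera axes: x right, y down, z forward; pixel columns grow to the right and rows downward; lengths in m; the calibration is good to about 2 mm. A picture is of the moment at which its call begins: read the wrist's pose just before it. calibration takes no time and is no camera call; for the wrist camera it gives the pose at the moment of the call.
A pose or a line that the arm cannot do raises r.PlanningError and nothing moves.
- r.finish_job(): hands the job in, once; it reports no verdict.
Readings, each from a call of its own:
- r.read_t(): time.
- r.read_qpos(): joint angles.
- r.read_qvel(): joint speeds.
- r.read_tau(): joint torques, N m.
- r.read_tool_pos(): TCP position.
- r.read_eef_rot(): TCP orientation.
- r.read_contact_force(): force on the tool from outside, world axes, zero at the start.
- r.read_moment(): the same for the moment, N m.
- r.read_gripper_width(): opening from 0.0 (shut) to 1.0 (fully open).
Only numpy, scipy, OpenCV 4.12 (cv2) and the standard library are available. Lean on these libraries where they do the work, as an engineer would, in place of code of your own. Each camera call takes 0.05 s, during which the arm holds its last target.

## Task

In the aluminium holding tray, slide the sliding stop along its track by its black bar knob, gently, until the open box of vials is snug between the stop and the tray's fixed end. Then tighten that lock knob clockwise until you feel its resistance rise sharply, give it one eighth of a turn more (45 degrees) and no further, and let go; leave everything else where it is.

Things in the scene. Friction and masses are not known exactly. Their poses are not given: they have to be found in the camera images.
- station: Aluminium tray fixed to the bench, 180 x 430 x 10 mm; place and yaw vary. Origin on the bench at the tray's underside; upper surface 10 mm above; z up. Its y axis is the slide direction: the fixed end is an upright 150 mm wide plate (top 55 mm above the bench), inner face at y = -130 mm, facing +y; the sliding stop is on the +y side and moves towards -y to close on the box.
- box_center (a point): Open white box, 133 x 133 x 52 mm high, 0.35 to 0.65 kg, full of capped vials (top 51 mm above the tray), loose on the tray between fixed end and stop, at the start 8 to 35 mm off the fixed end and slightly turned. Point at its centre, half-way up; x, y axes parallel to its sides. Snug: about y = -63.5 mm in the tray's frame.
- stop_face (a point): Sliding stop: steel plate 130 mm wide, its face (towards -y) pushes the box; behind it a grey block (top 54 mm above the bench) carries the lock knob. Guided straight along the tray's y, travel 100 mm; slides at about 3 N and stays where left; the box adds 1.5 to 4 N. Point on the face, mid-width, 34 mm above the bench; axes as the tray's. Snug: y = +3 mm in the tray's frame.
- knob_grip (a point): Black lock knob, vertical axis, 55 mm behind the stop's face: 42 mm disc with an upright bar 42 long, 14 thick, 34 mm high. Point on the axis, 88.5 mm above the bench, 9 mm below the bar's top, 23 mm above the disc; x along the bar. Clockwise from above tightens: free (0.03 N m) for an unknown 0.3 to 1.8 rad, then it bites: torque jumps to 0.35 N m and stays so. Stays where left; regrasping is ok.
- pinch_shoe (a point): Small steel lock shoe sunk in the +x side of the stop's block. Point at its centre, at rest at x = +31 mm in the stop face's frame until the knob bites, then goes towards -x by 0.3 mm per rad of further turn: too little to be seen or read, so the bite has to be felt.
- vial_a: Upright capped vial, 13 mm diameter, 44 mm high, standing on the tray beyond the fixed end; origin at its foot. Leave alone.
- vial_b: A second such vial near it; origin at its foot. Leave alone.
- box_lid: Frosted lid of the box, 138 x 138 x 28 mm, lying on the bench beyond the tray; origin at its underside. Leave alone.
- tape_roll: Roll of tape, 70 mm outside diameter, 20 mm high, lying on the bench; origin at its underside. Leave alone.
- pen: Grey marker pen, 138 mm long, on the bench; origin at its underside. Leave alone.
- spare_box: Closed spare box, 137 x 137 x 57 mm, on the bench; origin at its underside. Leave alone.
- beaker: Clear beaker, 80 mm diameter, 90 mm high; origin at its foot. Leave alone.
Mind the look-alikes: they are no part of the job. Leave any orange look-alike of the part that bears box_center alone.

How it is judged:
By the outcome, as a careful person would: the job done as asked, in the order asked, and still so for the second after the job is handed in, with the robot touching nothing.
It also fails if it takes over 67 s, if anything falls off the work surface, if the arm or the gripper's body presses on something with over 40 N, if the wrist force passes 120 N, or if a joint passes its speed limit or range.

## Working session

There is one attempt and no reset: what is moved stays moved. The work goes in short steps, each a Python script; the robot and the scene stay as the last script left them, time stands still between calls to the robot, and variables do not carry over. Pictures are saved under pics/ and viewed, and the job is handed in when it is done.

```bash
mkdir -p pics; ls
python3 - <<'E'
from bench import r
import cv2,numpy as np
for n in ("scene","top","wrist"):
    c=r.calibration(n);p,d=r.grab_frame(n)
    np.savez(f"{n}0.npz",p=p,d=d,E=c["extrinsics"],v=c["vfov"],cx=c["cx"],cy=c["cy"])
    cv2.imwrite(f"pics/{n}0.png",p[:,:,::-1]); print(n,c)
print(r.read_t(),r.read_eef_rot(),r.read_tool_pos())
E
```

```text
pics
scene {'vfov': 54.4537932856323, 'cx': 253.19288284167064, 'cy': 190.82736003104935, 'extrinsics': array([[ 0.41895394,  0.90784136,  0.01736851, -0.16095924],
       [ 0.68425581, -0.3030833 , -0.66327559, -0.32034823],
       [-0.59688491,  0.28976642, -0.74817366,  1.6022606 ],
       [ 0.        ,  0.        ,  0.        ,  1.        ]])}
top {'vfov': 46.14284579176528, 'cx': 258.056469454765, 'cy': 192.8507839680301, 'extrinsics': array([[-8.05776848e-04, -9.99999196e-01, -9.79309614e-04,
        -3.73030058e-02],
       [-9.96760680e-01,  8.81923418e-04, -8.04199494e-02,
         5.24967258e-01],
       [ 8.04207484e-02,  9.11336784e-04, -9.96760589e-01,
         1.28319098e+00],
       [ 0.00000000e+00,  0.00000000e+00,  0.00000000e+00,
         1.00000000e+00]])}
wrist {'vfov': 63.51564925157268, 'cx': 258.12904356363873, 'cy': 191.6300844309959, 'extrinsics': array([[ 0.40303252,  0.91518453, -0.0014335 , -0.62558257],
       [ 0.87663444, -0.38560491,  0.28778621, -0.03915128],
       [ 0.26282473, -0.11724386, -0.9576936 ,  0.37855793],
       [ 0.        ,  0.        ,  0.        ,  1.        ]])}
0.15 [-1.57255940e+00  2.11995331e-04 -4.14812080e-01] [0.2515884  0.57148371 0.24739667]
```

View pics/scene0.png

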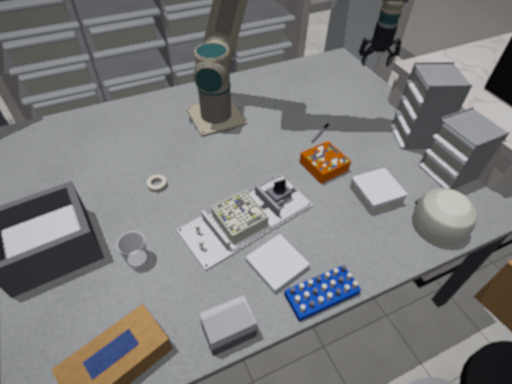

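View pics/top0.png

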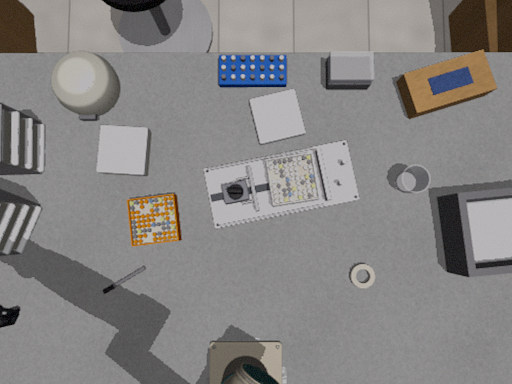

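View pics/wrist0.png

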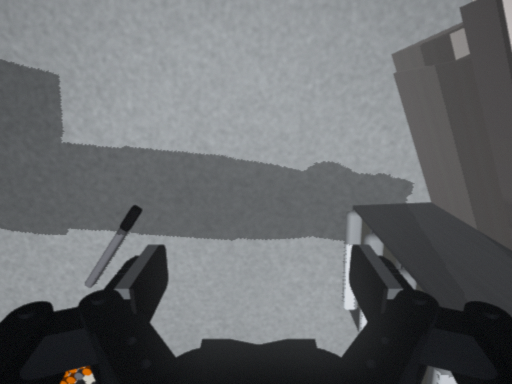

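The scene shows the tray ahead of the base. In the top view the tray spans about (205,142) to (357,227), with the knob at about (235,190), the stop plate at about (253,187), the box at about (292,179), and the fixed end at about (325,172). The orange look-alike is at (155,220). I'll zoom in and measure.

```bash
cat > h.py <<'E'
import numpy as np,cv2
def load(n):
    z=np.load(n); return {k:z[k] for k in z}
def foc(c): return 192/np.tan(np.radians(float(c['v']))/2)
def ray(c,u,v,z):
    f=foc(c);E=c['E'];R=E[:3,:3];C=-R.T@E[:3,3]
    d=R.T@np.array([(u-c['cx'])/f,(v-c['cy'])/f,1.]); return C+d*(z-C[2])/d[2]
def cloud(c):
    f=foc(c);E=c['E'];v,u=np.mgrid[:384,:512];d=c['d']
    X=np.stack([(u-c['cx'])/f*d,(v-c['cy'])/f*d,d],-1)-E[:3,3]
    return X@E[:3,:3]
def proj(c,P):
    q=c['E'][:3,:3]@np.asarray(P)+c['E'][:3,3]; return q[:2]/q[2]*foc(c)+[c['cx'],c['cy']]
E
python3 - <<'E'
from h import *
c=load('top0.npz'); P=cloud(c)
cv2.imwrite('pics/topz.png',cv2.resize(c['p'][130:240,195:365,::-1],None,fx=4.5,fy=4.5,interpolation=cv2.INTER_CUBIC))
cl=load('top0.npz')
# tray mask: bright pixels
for (u,v) in [(235,191),(253,187),(292,180),(325,173),(210,215),(350,195),(240,240)]: print(u,v,P[v,u])
g=cv2.cvtColor(c['p'],cv2.COLOR_RGB2GRAY)
roi=np.zeros_like(g);roi[135:235,198:365]=1
m=((g>165)&(roi>0)).astype(np.uint8)
m=cv2.morphologyEx(m,cv2.MORPH_CLOSE,np.ones((15,15)))
cs,_=cv2.findContours(m,0,2);k=max(cs,key=cv2.contourArea)
rc=cv2.minAreaRect(k);print(rc)
for b in cv2.boxPoints(rc): print(b,ray(c,*b,.01))
E
```

```text
235 191 [0.52406461 0.02510867 0.0954203 ]
253 187 [ 0.53837609 -0.02357756  0.05925181]
292 180 [ 0.55736166 -0.13287903  0.06570339]
325 173 [ 0.5782677  -0.22702778  0.05567375]
210 215 [ 0.46170813  0.1032202  -0.00114707]
350 195 [ 0.51937082 -0.30606962  0.00915683]
240 240 [0.38880504 0.01493908 0.00243227]
((278.94757080078125, 172.90896606445312), (82.24825286865234, 146.890869140625), 78.50343322753906)
[198.7793  147.24828] [0.66062024 0.13659287 0.01      ]
[342.72302 117.97157] [ 0.74778195 -0.28831192  0.01      ]
[359.11584 198.56966] [ 0.5088494  -0.33228327  0.01      ]
[215.17212 227.84636] [0.42411036 0.08672956 0.01      ]
```

View pics/topz.png

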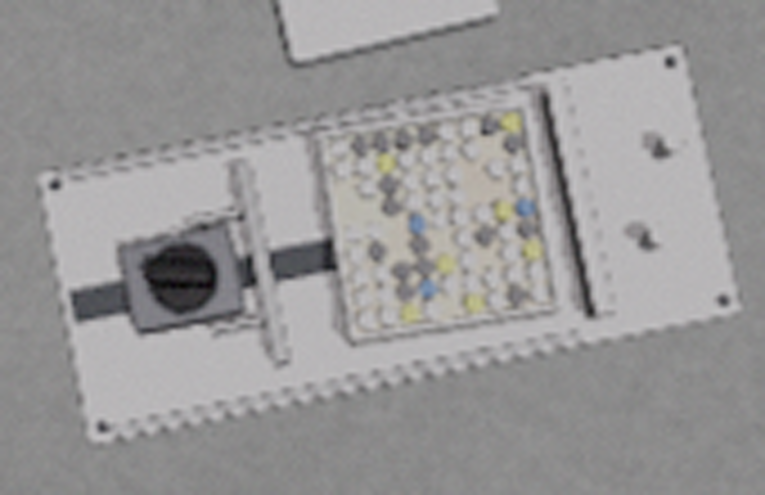

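Run:
```python
from h import *
c=load('top0.npz');P=cloud(c)
g=lambda x,y:(x/4.5+195-.4,y/4.5+130-.4)
q=[ray(c,*g(*p),.01)[:2] for p in [(40,180),(682,45),(740,310),(95,440)]]
for a in q:print(a)
d=(q[0]-q[1])+(q[3]-q[2]);print('yaw of y',np.arctan2(d[1],d[0]),'ctr',sum(q)/4, np.linalg.norm(q[0]-q[1]),np.linalg.norm(q[0]-q[3]))
e=(q[1]-q[2])+(q[0]-q[3]);print(np.arctan2(e[1],e[0]))
# lock knob: dark high
m=(P[...,2]>.08)&(P[...,2]<.11)&(abs(P[...,1]-.025)<.04)&(abs(P[...,0]-.525)<.04)
X=P[m];print(len(X),X.mean(0))
# bar depth
C=np.cov(X[:,:2].T);w,V=np.linalg.eigh(C);print(w,V[:,1],np.arctan2(V[1,1],V[0,1]))
```

```text
[0.59434166 0.12214027]
[ 0.68298263 -0.29739111]
[ 0.50908552 -0.33207964]
[0.42546425 0.08517525]
yaw of y 1.7738217404946877 ctr [ 0.55296851 -0.10553881] 0.4287934211527028 0.17287565775889946
0.2060724903603367
75 [0.5265606  0.02497298 0.09823987]
[1.54398705e-05 1.40775407e-04] [0.00434669 0.99999055] 1.5664496251418354
```

Run:
```python
from bench import r
from h import *
from scipy.spatial.transform import Rotation as Ro
c=load('wrist0.npz');E=c['E'];T=r.read_tool_pos();Rt=Ro.from_euler('xyz',r.read_eef_rot()).as_matrix()
C=-E[:3,:3].T@E[:3,3]
print('cam in tool',Rt.T@(C-T),'axis',Rt.T@E[2,:3])
K=np.array([.5265,.025,.09])
# view pose with yaw pi/2, height .25
R2=Ro.from_euler('xyz',[-np.pi/2,0,np.pi/2]).as_matrix()
ct=R2@(Rt.T@(C-T)); ax=R2@(Rt.T@E[2,:3])
z=.25; s=(z+ct[2]-.09)/-ax[2]
p=K-ct-ax*s; p[2]=z;print(p)
for yaw in (np.pi/2,0.2,-np.pi/2):
  print(yaw,r.inverse_kinematics(p,[-np.pi/2,0,yaw]))
print(r.inverse_kinematics([.5265,.025,.0865],[-np.pi/2,0,np.pi/2]))
r.move_pose(p,[-np.pi/2,0,np.pi/2])
c=r.calibration('wrist');pp,d=r.grab_frame('wrist')
np.savez("wrist1.npz",p=pp,d=d,E=c["extrinsics"],v=c["vfov"],cx=c["cx"],cy=c["cy"])
cv2.imwrite('pics/wrist1.png',pp[:,:,::-1])
print(r.read_t(),r.read_contact_force(),r.read_moment(),r.read_qpos())
```

```text
cam in tool [-0.07139877 -0.12550394  0.00148568] axis [2.87989506e-01 9.57633514e-01 3.10818407e-04]
[0.52807835 0.01053906 0.25      ]
1.5707963267948966 [-0.10246749  0.10415069 -0.23303357  1.23361207  0.         -1.67326382]
0.2 [-0.10246749  0.10415069 -0.23303357  1.23361207  0.         -0.30246749]
-1.5707963267948966 [-0.10246749  0.10415069 -0.23303357  1.23361207  0.          1.46832883]
[-0.07522898  0.24697109 -0.43664786  0.88717738  0.         -1.64602531]
2.85 [-0.33955127 -0.64640088 -0.67970396] [0.01251266 0.03758564 0.0049797 ] [-1.01762432e-01  1.04167974e-01 -2.32978568e-01  1.23360819e+00
  1.13904371e-04 -1.67311440e+00]
```

View pics/wrist1.png

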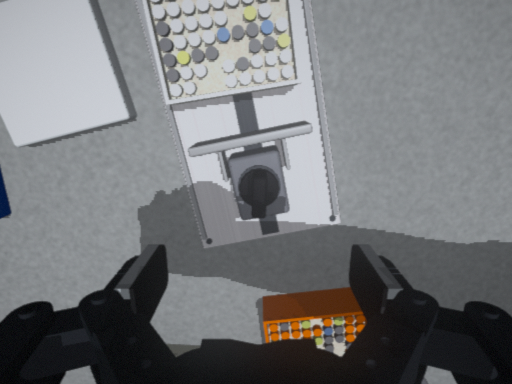

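The wrist view shows the knob disc at (259,187), the bar running roughly vertically in the image, and the stop plate from (190,149) to (311,127). I'll enhance it to get the bar's angle.

Run:
```python
from h import *
c=load('wrist1.npz');P=cloud(c)
k=c['p'][110:240,185:345].astype(float)
k=(255*np.clip(k/120,0,1)**.6).astype(np.uint8)
cv2.imwrite('pics/wz.png',cv2.resize(k[:,:,::-1],None,fx=4.6,fy=4.6,interpolation=cv2.INTER_CUBIC))
z=P[110:240,185:345,2]
im=(np.clip((z)/.1,0,1)*255).astype(np.uint8)
cv2.imwrite('pics/wzd.png',cv2.resize(cv2.applyColorMap(im,2),None,fx=4.6,fy=4.6,interpolation=0))
m=(P[...,2]>.085)&(P[...,2]<.11)&(abs(P[...,1]-.025)<.04)&(abs(P[...,0]-.525)<.04)
X=P[m];print(len(X),X.mean(0),np.median(X[:,2]),X.min(0),X.max(0))
rc=cv2.minAreaRect((X[:,:2]*1e3).astype(np.float32));print(rc)
m=(P[...,2]>.052)&(P[...,2]<.066)&(abs(P[...,0]-.54)<.1)&(abs(P[...,1]+.03)<.03)
```

```text
638 [0.52965104 0.02602483 0.09667442] 0.09715024052170293 [0.52209354 0.00711641 0.08510303] [0.53653978 0.04830391 0.09946136]
((529.6732177734375, 27.597566604614258), (41.06269836425781, 14.000225067138672), 88.03643798828125)
```

View pics/wz.png

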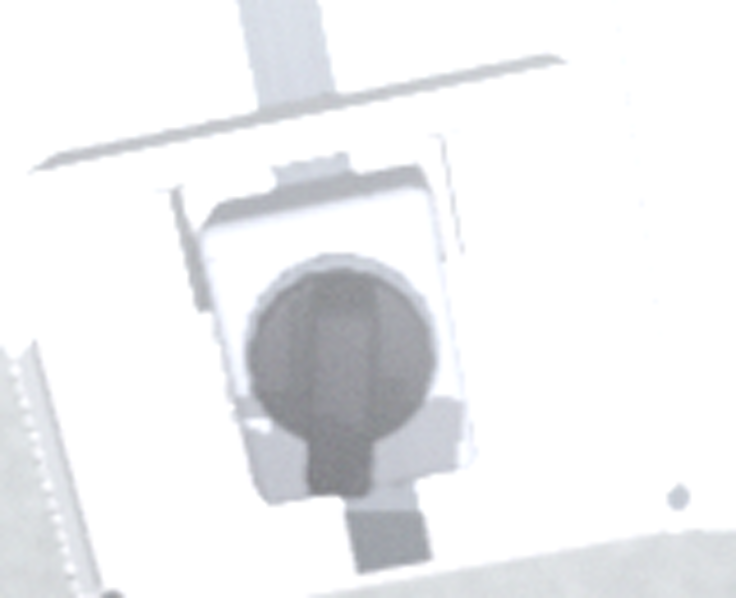

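View pics/wzd.png

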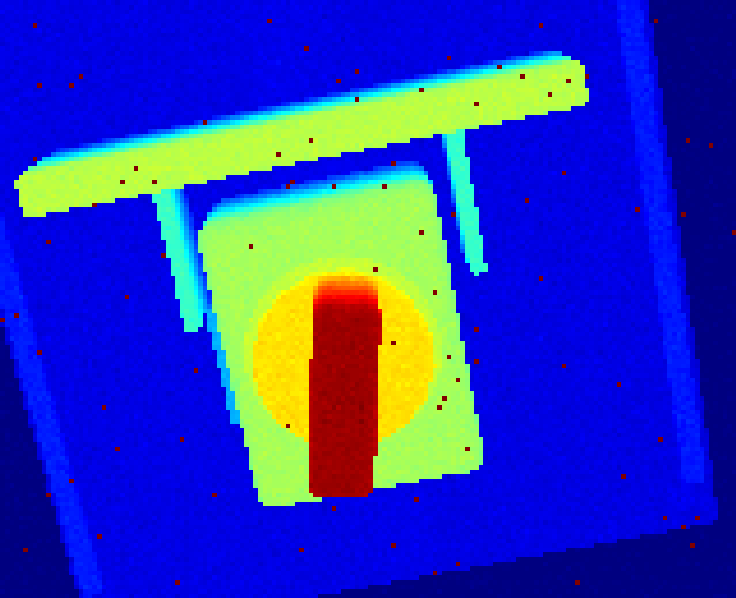

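Run:
```python
from h import *
c=load('wrist1.npz');P=cloud(c)
near=(abs(P[...,1]-.025)<.05)&(abs(P[...,0]-.53)<.05)
def rect(m,n=1):
    m=cv2.morphologyEx(m.astype(np.uint8),cv2.MORPH_OPEN,np.ones((3,3)))>0
    X=P[m];rc=cv2.minAreaRect((X[:,:2]*1e3).astype(np.float32));print(m.sum(),np.median(X[:,2]),rc);return X
X=rect(near&(P[...,2]>.093)&(P[...,2]<.103)); print('top')
D=rect(near&(P[...,2]>.0625)&(P[...,2]<.070));
print(cv2.minEnclosingCircle((D[:,:2]*1e3).astype(np.float32)))
S=rect((abs(P[...,0]-.54)<.09)&(abs(P[...,1]+.03)<.035)&(P[...,2]>.056)&(P[...,2]<.0625))
yy,xx=np.mgrid[:384,:512]
B=rect((abs(P[...,0]-.53)<.04)&(P[...,1]>-.02)&(P[...,1]<.07)&(P[...,2]>.05)&(P[...,2]<.058))
```

```text
606 0.09719958713042931 ((529.6793212890625, 27.680572509765625), (40.92139434814453, 13.95566463470459), 88.16827392578125)
top
626 0.0654059609051158 ((529.810546875, 27.540176391601562), (39.864131927490234, 35.777610778808594), 0.6209837794303894)
((529.5950927734375, 28.016742706298828), 20.704483032226562)
0 nan ((0.0, 0.0), (0.0, 0.0), 0.0)
2064 0.053957666709366414 ((533.0110473632812, 19.668365478515625), (58.962669372558594, 91.89986419677734), 11.523761749267578)
  return _methods._mean(a, axis=axis, dtype=dtype,
  ret = ret.dtype.type(ret / rcount)
```

Run:
```python
from bench import r
from h import *
c=load('wrist1.npz');P=cloud(c)
m=(P[...,2]>.05)&(P[...,2]<.058)
n,l,s,ce=cv2.connectedComponentsWithStats(m.astype(np.uint8))
for i in range(1,n):
    if s[i,4]>300:
        X=P[l==i];print(s[i],np.median(X[:,2]),cv2.minAreaRect((X[:,:2]*1e3).astype(np.float32)))
K=np.array([.5297,.0278]);yaw=1.539
r.grip(0.6,30)
f0=[];
r.move_pose([*K,.15],[-np.pi/2,0,yaw])
for i in range(10):
    f0.append(np.r_[r.read_contact_force(),r.read_moment()]); r.hold(.02)
print('bias',np.mean(f0,0),np.std(f0,0))
r.movel([*K,.0875],rate=.08)
print(r.read_t(),r.read_tool_pos(),r.read_contact_force())
cc=r.calibration('wrist');pp,d=r.grab_frame('wrist');cv2.imwrite('pics/w2.png',pp[:,:,::-1])
cc=r.calibration('scene');pp,d=r.grab_frame('scene');cv2.imwrite('pics/s2.png',cv2.resize(pp[140:270,170:330,::-1],None,fx=4.5,fy=4.5,interpolation=cv2.INTER_CUBIC))
```

```text
[ 148    0  149  100 5880] 0.05320685379636366 ((562.403076171875, -114.45994567871094), (125.89497375488281, 88.64875793457031), 8.87987995147705)
[ 188  123  125   34 1265] 0.05579248772793788 ((539.618408203125, -20.754114151000977), (129.5226593017578, 10.281471252441406), 11.48216724395752)
[ 228  150   62   70 1859] 0.05381638356471338 ((529.5036010742188, 29.116195678710938), (55.86418151855469, 71.98373413085938), 11.523761749267578)
[263 310 103  33 974] 0.051190321633612854 ((460.41094970703125, 209.58937072753906), (127.23927307128906, 33.581573486328125), 9.159428596496582)
bias [ 0.27326172 -0.23253753  0.31011775  0.01311945 -0.02534262  0.00102884] [0.55145515 0.53769141 0.42627295 0.04658563 0.02944374 0.03884223]
4.875 [0.53019923 0.02777041 0.08788268] [-0.48109779  0.07489888  0.09559243]
```

View pics/w2.png

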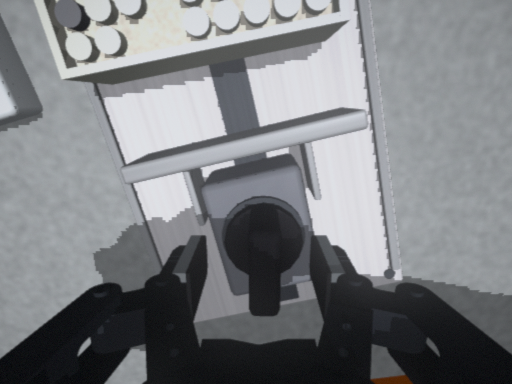

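View pics/s2.png

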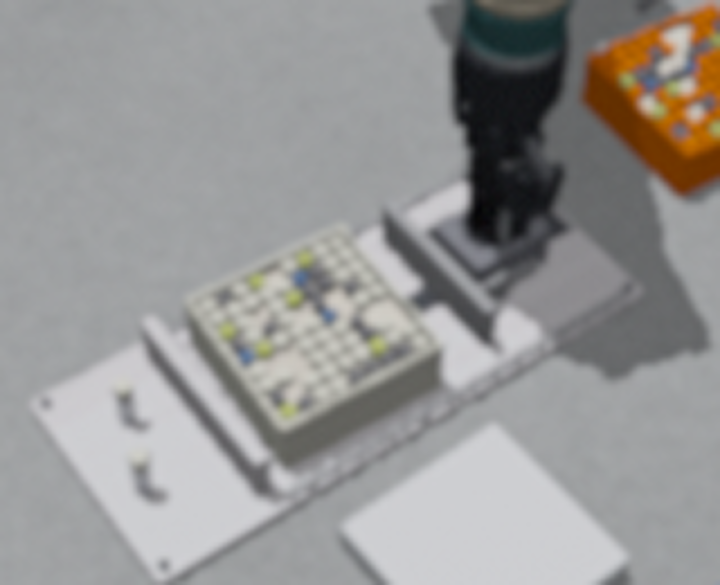

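```bash
cat >> h.py <<'E'
YAW=.2007
U=np.array([np.sin(YAW),-np.cos(YAW),0]);L=np.array([np.cos(YAW),np.sin(YAW),0])
def wrench(r,n=6,dt=.01):
    a=[]
    for i in range(n):
        a.append(np.r_[r.read_contact_force(),r.read_moment()]);r.hold(dt)
    a=np.mean(a,0);return -a[:3]@U,a[:3]@L,a[2],a[5]
E
python3 - <<'E'
from bench import r
from h import *
np.set_printoptions(precision=4,suppress=True)
r.grip(0,40)
print(r.read_gripper_width(),np.array(wrench(r)),r.read_tool_pos(),r.read_eef_rot(),r.read_t())
p0=np.array([.5297,.0278,.0875]);s=0
np.save('p0.npy',p0)
while s<.050:
    s+=.010
    r.movel(p0+U*s,rate=.04)
    w=wrench(r,4);print(round(s,4),np.array(w),r.read_tool_pos()-p0-U*s,round(r.read_t(),2))
    if w[0]>9:break
E
```

```text
0.15768741152852786 [ 0.904  -4.8721  6.5188 -0.0381] [0.528  0.0278 0.0879] [-1.5675  0.0003  1.539 ] 5.4417
0.01 [ 1.1759 -4.6807  6.495   0.0144] [-0.0017  0.0001  0.0004] 5.88
0.02 [ 1.499  -4.4077  6.7333  0.0186] [-0.0017  0.0001  0.0004] 6.31
0.03 [ 1.0922 -4.6908  6.9825  0.0006] [-0.0017  0.0001  0.0004] 6.74
0.04 [ 1.2144 -4.7452  6.7549  0.0055] [-0.0018  0.0003  0.0004] 7.17
0.05 [ 3.2213 -4.3154  7.3614  0.0206] [-0.0019  0.0009  0.0005] 7.61
```

Run:
```python
from bench import r
from h import *
np.set_printoptions(precision=4,suppress=True)
p0=np.load('p0.npy')-L*.0017+[0,0,.001];np.save('p0.npy',p0)
s=.050
while s<.085:
    s+=.002 if s<.066 else .001
    r.movel(p0+U*s,rate=.02)
    w=wrench(r,8);e=r.read_tool_pos()-p0
    print(round(s,4),'act',round(e@U,4),np.array(w),round(e@L,4),round(r.read_t(),2))
    if w[0]>9:break
```

```text
0.052 act 0.05 [ 4.913   0.9429 -0.7558 -0.0062] -0.0003 7.97
0.054 act 0.0519 [ 5.1322  0.9774 -0.8299  0.0008] -0.0003 8.28
0.056 act 0.0539 [ 5.0852  0.8087 -0.668   0.0049] -0.0003 8.6
0.058 act 0.0559 [ 5.2425  0.3464 -0.6972 -0.0089] -0.0003 8.92
0.06 act 0.0578 [ 5.2583  0.8568 -0.5771 -0.0033] -0.0003 9.23
0.062 act 0.0599 [ 5.4888  0.6682 -0.6067 -0.0045] -0.0003 9.55
0.064 act 0.0606 [ 8.566   1.2325  0.1845 -0.0252] -0.0003 9.87
0.066 act 0.0609 [12.8471  1.2768  1.6564 -0.0455] -0.0003 10.18
```

Run:
```python
from bench import r
from h import *
for n in ("scene","top","wrist"):
    c=r.calibration(n);p,d=r.grab_frame(n)
    np.savez(f"{n}3.npz",p=p,d=d,E=c["extrinsics"],v=c["vfov"],cx=c["cx"],cy=c["cy"])
    if n=='wrist': q=p
    elif n=='top': q=cv2.resize(p[130:240,195:365],None,fx=4.5,fy=4.5,interpolation=cv2.INTER_CUBIC)
    else: q=cv2.resize(p[140:270,170:330],None,fx=4.5,fy=4.5,interpolation=cv2.INTER_CUBIC)
    cv2.imwrite(f"pics/{n}3.png",q[:,:,::-1])
```

```text
(no output)
```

View pics/top3.png

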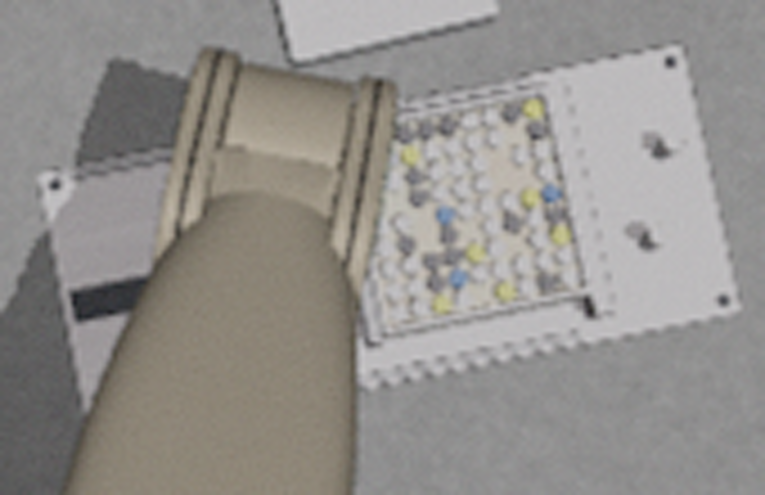

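View pics/scene3.png

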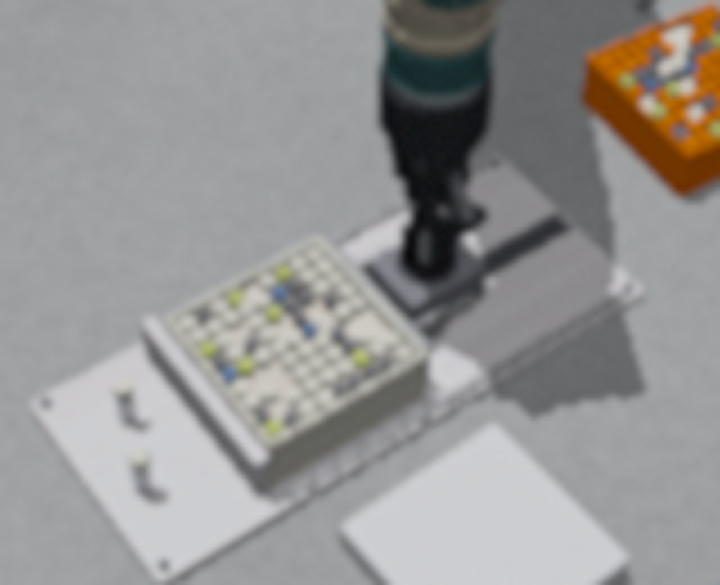

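View pics/wrist3.png

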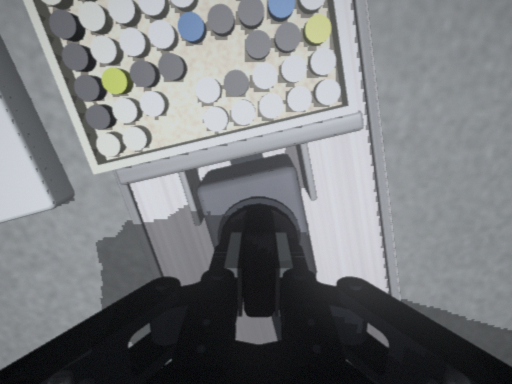

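Run:
```python
from bench import r
from h import *
for nm in('top0','scene0','top3','scene3'):
    c=load(nm+'.npz');P=cloud(c)
    T=np.array([.553,-.1055])
    a=(P[...,:2]-T)@(-U[:2]);b=(P[...,:2]-T)@L[:2];z=P[...,2]
    # heights profile along y near x=-60..60
    m=(abs(b)<.055)&(z>.03)&(z<.075)&(a<.02)&(a>-.2)
    h=[(round(y*1e3),round(float(np.median(z[m&(abs(a-y)<.0015)])),4)) for y in np.arange(-.14,-.08,.003) if (m&(abs(a-y)<.0015)).sum()>3]
    print(nm,h)
print('act',(r.read_tool_pos()[:2]-T)@(-U[:2])-.055)
```

```text
top0 [(-128, 0.0541), (-125, 0.0558), (-122, 0.0556), (-119, 0.0556), (-116, 0.0496), (-98, 0.0625), (-95, 0.0616), (-92, 0.0572), (-89, 0.061), (-86, 0.0617), (-83, 0.0606), (-80, 0.0562)]
scene0 [(-125, 0.0442), (-122, 0.0534), (-119, 0.0552), (-116, 0.0551), (-113, 0.0549), (-98, 0.0459), (-95, 0.048), (-92, 0.0555), (-89, 0.061), (-86, 0.0598), (-83, 0.061), (-80, 0.0613)]
top3 [(-128, 0.0544), (-125, 0.0562), (-122, 0.0569), (-119, 0.0559), (-116, 0.0588), (-113, 0.063), (-110, 0.0557), (-107, 0.0591), (-104, 0.0606), (-101, 0.0611), (-98, 0.055), (-95, 0.0542), (-92, 0.059), (-89, 0.0616), (-86, 0.0594), (-83, 0.0541), (-80, 0.0567)]
scene3 [(-125, 0.0433), (-122, 0.053), (-119, 0.0553), (-116, 0.0558), (-113, 0.0567), (-110, 0.062), (-107, 0.0607), (-104, 0.0601), (-101, 0.0611), (-98, 0.0618), (-95, 0.0612), (-92, 0.0551), (-89, 0.0593), (-86, 0.0608), (-83, 0.0599), (-80, 0.0558)]
act 0.019383578854696444
```

The box looks flush against both the stop and the fixed end. Push force rose from 5 N to 13 N with no further travel, and the measured gap is about 135 mm, so it is snug. I'll relax the press to about 5 N and turn clockwise, sensing torque.

```bash
cat > turn.py <<'E'
from bench import r
from h import *
import json,sys
np.set_printoptions(precision=3,suppress=True)
p0=np.load('p0.npy')
def go(st,yaw):
    r.move_pose(p0+U*st['s']+L*st['l'],[-np.pi/2,0,yaw])
def meas(st,n=6):
    w=wrench(r,n);e=r.read_tool_pos()-p0;y=r.read_eef_rot()[2]
    print('cmd %.2f act %.2f deg F=%.1f lat=%.1f z=%.1f M=%.3f u=%.4f l=%.4f t=%.2f'%(np.degrees(st['yaw']),np.degrees(y),*w,e@U,e@L,r.read_t()))
    return w,y
def reg(st,w):
    st['s']+=np.clip((5.5-w[0])/2900*.5,-.0006,.0006) if abs(w[0]-5.5)>1 else 0
    st['l']+=np.clip(-w[1]/2900*.5*-1*-1,-.0006,.0006) if abs(w[1])>1.5 else 0
E
sed -i "s|st\['l'\]+=.*|st['l']+=np.clip(w[1]/2900*.5,-.0006,.0006) if abs(w[1])>1.5 else 0|" turn.py
python3 - <<'E'
from turn import *
st=dict(s=.0634,l=0.,yaw=1.539)
go(st,st['yaw']);w,y=meas(st,10)
for i in range(8):
    reg(st,w);st['yaw']-=np.radians(2);go(st,st['yaw']);w,y=meas(st)
    if abs(w[3])>.15:break
json.dump(st,open('st.json','w'))
E
```

```text
cmd 88.18 act 88.27 deg F=7.0 lat=0.4 z=-0.2 M=0.003 u=0.0605 l=-0.0003 t=10.67
cmd 86.18 act 86.25 deg F=6.4 lat=0.9 z=-0.2 M=-0.038 u=0.0605 l=-0.0003 t=10.97
cmd 84.18 act 84.25 deg F=6.7 lat=0.7 z=-0.3 M=-0.047 u=0.0605 l=-0.0003 t=11.27
cmd 82.18 act 82.24 deg F=6.4 lat=1.0 z=-0.3 M=-0.035 u=0.0605 l=-0.0003 t=11.57
cmd 80.18 act 80.24 deg F=5.9 lat=0.7 z=-0.9 M=-0.052 u=0.0605 l=-0.0003 t=11.87
cmd 78.18 act 78.24 deg F=6.2 lat=0.6 z=-0.6 M=-0.021 u=0.0605 l=-0.0003 t=12.17
cmd 76.18 act 76.24 deg F=5.9 lat=0.7 z=-0.5 M=-0.037 u=0.0605 l=-0.0003 t=12.47
cmd 74.18 act 74.24 deg F=6.2 lat=0.8 z=-0.8 M=-0.042 u=0.0605 l=-0.0003 t=12.77
cmd 72.18 act 72.24 deg F=6.2 lat=0.7 z=-1.0 M=-0.020 u=0.0605 l=-0.0003 t=13.07
```

Run:
```python
from turn import *
st=json.load(open('st.json'))
w=(6.2,.7,0,0)
for i in range(48):
    reg(st,w);st['yaw']-=np.radians(2);go(st,st['yaw']);w,y=meas(st)
    json.dump(st,open('st.json','w'))
    if abs(w[3])>.12 or w[0]<2 or w[0]>11:break
```

```text
cmd 70.18 act 70.24 deg F=5.7 lat=0.8 z=-0.5 M=-0.028 u=0.0605 l=-0.0002 t=13.37
cmd 68.18 act 68.24 deg F=6.0 lat=0.5 z=-0.8 M=-0.035 u=0.0605 l=-0.0002 t=13.67
cmd 66.18 act 66.24 deg F=5.9 lat=0.6 z=-0.1 M=-0.056 u=0.0605 l=-0.0003 t=13.97
cmd 64.18 act 64.24 deg F=5.7 lat=0.9 z=-0.5 M=-0.030 u=0.0605 l=-0.0003 t=14.27
cmd 62.18 act 62.24 deg F=5.7 lat=1.1 z=-0.7 M=-0.036 u=0.0606 l=-0.0002 t=14.57
cmd 60.18 act 60.24 deg F=5.9 lat=0.8 z=-0.6 M=-0.023 u=0.0606 l=-0.0002 t=14.87
cmd 58.18 act 58.24 deg F=6.1 lat=1.0 z=-0.8 M=-0.035 u=0.0606 l=-0.0002 t=15.17
cmd 56.18 act 56.24 deg F=6.0 lat=0.7 z=-0.6 M=-0.047 u=0.0606 l=-0.0003 t=15.47
cmd 54.18 act 54.24 deg F=5.9 lat=0.7 z=-0.3 M=-0.033 u=0.0606 l=-0.0002 t=15.77
cmd 52.18 act 52.24 deg F=5.8 lat=0.6 z=-0.5 M=-0.046 u=0.0606 l=-0.0002 t=16.07
cmd 50.18 act 50.24 deg F=6.0 lat=0.8 z=-0.8 M=-0.030 u=0.0606 l=-0.0002 t=16.37
cmd 48.18 act 48.24 deg F=6.1 lat=0.9 z=-0.9 M=-0.039 u=0.0606 l=-0.0002 t=16.67
cmd 46.18 act 46.24 deg F=6.1 lat=0.8 z=-0.2 M=-0.064 u=0.0606 l=-0.0002 t=16.97
cmd 44.18 act 44.24 deg F=5.6 lat=0.8 z=-0.5 M=-0.034 u=0.0606 l=-0.0002 t=17.27
cmd 42.18 act 42.24 deg F=5.6 lat=1.2 z=-0.7 M=-0.024 u=0.0607 l=-0.0002 t=17.57
cmd 40.18 act 40.24 deg F=5.8 lat=0.9 z=-0.7 M=-0.046 u=0.0607 l=-0.0002 t=17.87
cmd 38.18 act 38.23 deg F=5.5 lat=0.9 z=-0.8 M=-0.045 u=0.0607 l=-0.0002 t=18.17
cmd 36.18 act 36.24 deg F=5.8 lat=0.7 z=-0.8 M=-0.045 u=0.0607 l=-0.0002 t=18.47
cmd 34.18 act 34.29 deg F=5.6 lat=1.0 z=-0.7 M=0.222 u=0.0607 l=-0.0003 t=18.77
```

Run:
```python
from turn import *
st=json.load(open('st.json'))
w,y=meas(st,10)
for i in range(6):
    reg(st,w);st['yaw']-=np.radians(.5);go(st,st['yaw']);w,y=meas(st,10)
    json.dump(st,open('st.json','w'))
```

```text
cmd 34.18 act 34.29 deg F=5.3 lat=0.7 z=-0.7 M=0.236 u=0.0607 l=-0.0002 t=18.85
cmd 33.68 act 33.81 deg F=5.6 lat=0.7 z=-0.4 M=0.298 u=0.0607 l=-0.0003 t=19.18
cmd 33.18 act 33.31 deg F=5.5 lat=0.7 z=-0.2 M=0.283 u=0.0607 l=-0.0002 t=19.52
cmd 32.68 act 32.81 deg F=5.6 lat=0.8 z=-0.5 M=0.301 u=0.0607 l=-0.0002 t=19.85
cmd 32.18 act 32.31 deg F=5.3 lat=1.0 z=-0.8 M=0.300 u=0.0607 l=-0.0002 t=20.18
cmd 31.68 act 31.81 deg F=5.5 lat=1.0 z=-0.5 M=0.301 u=0.0607 l=-0.0003 t=20.52
cmd 31.18 act 31.31 deg F=5.4 lat=0.8 z=-1.1 M=0.318 u=0.0607 l=-0.0002 t=20.85
```

The bite is clear: the moment jumps from −0.04 to a +0.30 plateau, fully loaded at a tool yaw of about 34.05°. I'll turn to an actual yaw of −10.95°, 45° further.

Run:
```python
from turn import *
st=json.load(open('st.json'))
w=(5.5,.8,0,0)
for yd in [27,23,19,15,11,7,3,-1,-5,-8,-10,-11.08]:
    reg(st,w);st['yaw']=np.radians(yd);go(st,st['yaw']);w,y=meas(st)
    json.dump(st,open('st.json','w'))
    if w[0]>14 or w[0]<-4: break
```

```text
cmd 27.00 act 27.09 deg F=5.5 lat=1.0 z=-1.0 M=0.150 u=0.0608 l=-0.0003 t=21.15
cmd 23.00 act 23.10 deg F=5.6 lat=0.9 z=-0.8 M=0.171 u=0.0607 l=-0.0003 t=21.45
cmd 19.00 act 19.10 deg F=5.1 lat=0.9 z=-0.6 M=0.163 u=0.0608 l=-0.0003 t=21.75
cmd 15.00 act 15.10 deg F=5.5 lat=0.8 z=-0.6 M=0.158 u=0.0608 l=-0.0003 t=22.05
cmd 11.00 act 11.10 deg F=5.7 lat=0.6 z=-0.8 M=0.153 u=0.0608 l=-0.0003 t=22.35
cmd 7.00 act 7.10 deg F=5.2 lat=0.7 z=-0.6 M=0.177 u=0.0608 l=-0.0003 t=22.65
cmd 3.00 act 3.10 deg F=5.6 lat=0.6 z=-0.7 M=0.157 u=0.0608 l=-0.0003 t=22.95
cmd -1.00 act -0.90 deg F=5.1 lat=0.8 z=-0.4 M=0.160 u=0.0608 l=-0.0003 t=23.25
cmd -5.00 act -4.90 deg F=5.0 lat=0.9 z=-0.5 M=0.180 u=0.0608 l=-0.0003 t=23.55
cmd -8.00 act -7.89 deg F=5.0 lat=1.0 z=-0.9 M=0.193 u=0.0608 l=-0.0004 t=23.85
cmd -10.00 act -9.89 deg F=5.4 lat=0.8 z=-0.4 M=0.230 u=0.0608 l=-0.0004 t=24.15
cmd -11.08 act -10.96 deg F=5.1 lat=0.7 z=-0.5 M=0.299 u=0.0608 l=-0.0004 t=24.45
```

Run:
```python
from turn import *
st=json.load(open('st.json'))
st['s']-=.0017; go(st,st['yaw']);meas(st)
r.grip(.4)
meas(st)
p=r.read_tool_pos().copy();p[2]=.17
r.movel(p,rate=.08)
meas(st)
# view pose
r.move_pose([.545,-.07+.02,.27],[-np.pi/2,0,np.pi/2])
for n in ("scene","top","wrist"):
    c=r.calibration(n);pp,d=r.grab_frame(n)
    np.savez(f"{n}4.npz",p=pp,d=d,E=c["extrinsics"],v=c["vfov"],cx=c["cx"],cy=c["cy"])
    cv2.imwrite(f"pics/{n}4.png",pp[:,:,::-1])
P=cloud(load('wrist4.npz'));z=P[...,2]
K=p0+U*.0608
m=((z>.093)&(z<.103)&(np.hypot(P[...,0]-K[0],P[...,1]-K[1])<.04)).astype(np.uint8)
m=cv2.morphologyEx(m,cv2.MORPH_OPEN,np.ones((3,3)))>0
print(K,cv2.minAreaRect((P[m][:,:2]*1e3).astype(np.float32)),r.read_t())
```

```text
cmd -11.08 act -11.04 deg F=2.7 lat=0.5 z=-2.8 M=0.323 u=0.0606 l=-0.0003 t=24.75
cmd -11.08 act -11.12 deg F=0.1 lat=0.0 z=0.2 M=-0.018 u=0.0617 l=0.0003 t=25.13
cmd -11.08 act -11.08 deg F=-0.6 lat=-0.2 z=-0.1 M=-0.001 u=0.0615 l=-0.0002 t=26.35
[ 0.54  -0.032  0.088] ((541.6530151367188, -31.30044174194336), (13.80080509185791, 41.885433197021484), 80.05721282958984) 28.075
```

View pics/wrist4.png

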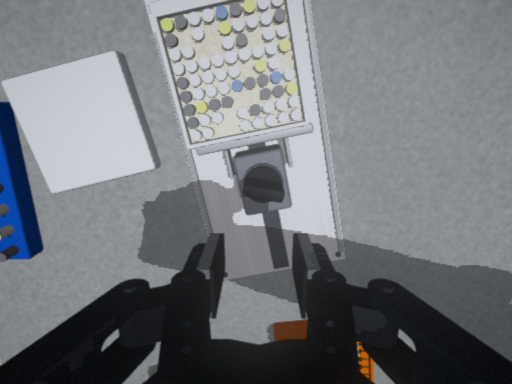

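View pics/scene4.png

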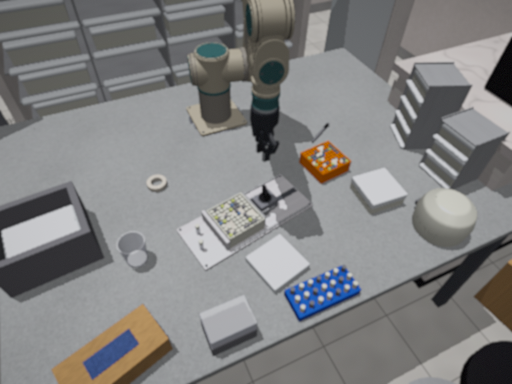

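The wrist view shows the stop plate, (196,148) to (312,128), flush with the box. The bar sits at about −10° (camera) against −11° (gripper), and everything else is where it was. Handing in.

Run:
```python
from bench import r
r.finish_job()
```

```text
the job is handed in; nothing more can be done
```

The job is done and handed in, at about 28 s of the 67 s allowed. The box is snug between the stop and the fixed end, and the lock knob is tightened.

- **Slide:** I moved the stop about 60.5 mm by the bar knob. The push force was about 5 N while the box moved, then rose to 13 N with no further travel. That was the peak. I relaxed it to about 5–6 N and held that while turning. Pictures show the box flush against the stop and the fixed end, and the measured gap is about 135 mm against the box's 133 mm, within camera error.
- **Knob:** It turned freely for about 52–54°, then bit. The torque jumped by about 0.34 N m, close to the expected 0.32. I then turned about 45° more, to a tool yaw of −11°, and let go. The contact force afterwards was about zero.
- **Uncertainty in the extra turn:** I found the bite with 2° steps, so its exact angle lies between 36.2° and 34.3° of tool yaw. The true extra turn is therefore 45–47°, probably about 46°, slightly over the 45° asked.
- **Last checks:** The final camera check put the bar at about −10°, 1° off the gripper's reading. The camera put the stop's travel at 60.2 mm. My first tray estimate had suggested about 75 mm, because I wrongly assumed the tray's origin was at its centre.
- **Everything else:** Nothing else looked moved in the final picture.

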